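Changing over the consumables bins at the welding table

ROBOT

A 6-joint arm with a two-finger parallel gripper is mounted at the origin on the work surface. World frame = base frame: x ahead of the robot, y to its left, z up, the work surface at z = 0. Lengths are in m, angles in rad, forces in N, time in s.
With the tool pointing down it reaches from about 0.275 to 0.75 m from the base axis. Payload 10.2 kg.
Tool frame: the origin (TCP) lies midway between the tips of the shut fingers; the grasp point (between the pads) lies 19 mm behind it; z points along the fingers, x is the direction in which the jaws open and shut, and the axes are right-handed (so a half turn about z gives the same grasp; the last joint's range is limited). The gripper opens to 85 mm and grips with 20 to 120 N. Pads are 22 mm wide; open, the fingers measure 114 mm over their backs; the gripper's body (76 mm by 85 mm) begins 54 mm behind the grasp point. The pads swing forward as they close: fully open they stand 13 mm farther back than shut.
Start: joints at [0.985, 0.313, 1.498, -0, 1.331, -0.223], TCP at [0.186, 0.491, 0.231] pointing down, gripper open.
Joint ranges: [-2.94, 2.94], [-0.97, 2.17], [0.19, 2.56], [-1.23, 4.37], [0.02, 3.11], [-2.88, 2.88]. Speed limits (rad/s): [2.39, 2.39, 3.01, 3.14, 3.14, 3.14].

INTERFACE

Orientations are given as a 3x3 rotation matrix whose columns are the frame's x, y, z axes.
In Python, from cell import arm, kin, vision, workorder, nets gives the robot as it stands. Calls block until the motion is done:
- arm.movep(position, orientation): joint-space move of the TCP to a pose.
- arm.line_to(position, frame=None, feed=0.15): straight line of the TCP; frame=None keeps the orientation; feed is the mean speed in m/s.
- arm.move_j(angles): joint-space move.
- arm.open_jaws() and arm.close_gripper(): open the fingers fully, or close them until they stop; the grip force is fixed at half the most.
- arm.pause(seconds).
- kin.solve_ik(position, orientation): joint angles nearest the present ones, or None.
- arm.state(): the state.
- vision.grab_frame(name): name is "scene" or "top"; returns the picture (480x640x3 uint8, red, green, blue); there is no depth.
- vision.camera_info(name): a dict with "fx", "fy", "cx", "cy" (pixels), "R" (3x3) and "t" (3): a world point X has camera coordinates R X + t. Camera axes: x right, y down, z forward; pixel columns grow to the right and rows downward; lengths in m; the calibration is good to about 2 mm. A picture is of the moment at which its call begins. camera_info takes no time and is no camera call.
A pose or a line that the arm cannot do raises arm.Unreachable and nothing moves.
- workorder.finish_job(): hands the job in, once; it reports no verdict.
Trained networks look in the newest picture that a camera, given by its name, has taken for a name from the list of things; names that differ only in an ending like _2 or _b are one class to them, and where a whole thing is asked for, a point or a joint stands for the part that bears it (a point fixed in the world has none). Each returns a list of dicts, best first, with "p" (0 to 1); they miss things now and then, are a little off and sometimes report something else, mostly with a low value. They report only what shows in the picture. A call takes as long as a camera call.
- nets.spot_in(camera, label): "extent" ([centre column, centre row, width, height] in pixels, round what is visible of it).
- nets.masks_of(camera, label): "region" (480x640 bool, what is visible of it) and "extent" ([centre column, centre row, width, height] in pixels, round what is visible of it).
The state is a dict: "clock": time; "joint_pos": joint angles; "joint_velocities": joint speeds; "joint_torque": joint torques, N m; "ee_pos": TCP position; "tool_rot": TCP orientation; "force": force on the tool from outside, world axes, zero at the start; "ft_torque": the same for the moment, N m; "opening": finger opening in m.
Only numpy, scipy, OpenCV 4.12 (cv2) and the standard library are available. Lean on these libraries where they do the work, as an engineer would, in place of code of your own. Each camera call takes 0.05 s, during which the arm holds its last target. There are 200 camera calls.

TASK

The yellow bin in the rack of tilt-out bins was left hanging open: push it back until it clicks fully shut. The welder needs gas nozzles next, so tip the red bin forward as far as it goes and leave it open; the blue and green bins must be left shut.

Things in the scene. Friction and masses are not known exactly. Their poses are not given: they have to be found in the camera images.
- yellow_rim (a point): Yellow bin, one of 4 equal tilt-out bins 100 mm apart in grey housings, random order. Point: mid top of its rolled front rim (10 mm bar, 84 mm wide), 125 mm above its bottom pivot along z; pivot 18 mm over table. Axes turn with the bin; shut: z up, x into the housing (away from robot, +-0.25 rad), y along rim. Angle of z from vertical = tip: 0 shut, 0.70 stop, toward -x. Starts at 0.4 to 0.6.
- red_rim (a point): Red bin, point and axes as yellow; starts shut. Below the rim: 5 mm flat front panel; behind: open-topped tub, 78 mm deep front to back, 78 mm wide inside, copper nozzles below 65 mm over the table. Housing sides and back end 40 mm below the shut rim: a finger fits down behind the rim to draw it forward. Stiff pivot (1 N at rim): a bin stays where left.
- blue_rim (a point): Blue bin (steel nuts), point and axes as yellow; starts shut. All four bins have a sprung catch: about 4 to 5 N at the rim pulls a shut bin free, or clicks it in over the last 0.12 rad.
- green_rim (a point): Green bin (white ceramic rings), point, axes and catch as the others; starts shut, rim 143 mm over the table like every shut bin.

How it is judged:
At the end, for the whole second after the job is handed in: The yellow bin is clicked shut (within 0.04 rad of upright; an unclicked bin stands farther out), the red bin is tipped forward more than 0.5 rad of its 0.70, and the blue and green bins are shut within 0.04 rad (angle between each of yellow_rim, blue_rim, green_rim's own z axis and vertical below 0.04 rad and angle between red_rim's own z axis and vertical above 0.5 rad); the robot touches nothing.
It also fails if it takes over 42 s, if anything falls off the work surface, if the arm or the gripper's body presses on something with over 40 N, if the wrist force passes 120 N, or if a joint passes its speed limit or range.

## Working session

There is one attempt and no reset: what is moved stays moved. The work goes in short steps, each a Python script; the robot and the scene stay as the last script left them, time stands still between calls to the robot, and variables do not carry over. Pictures are saved under pics/ and viewed, about 8 in all and at most 12, crops included, and the job is handed in when it is done.

```bash
mkdir -p pics; ls; python3 - <<'E'
from cell import arm, kin, vision, workorder, nets
import cv2, numpy as np
np.set_printoptions(precision=4,suppress=True)
for c in ("scene","top"):
    im=vision.grab_frame(c); cv2.imwrite(f"pics/{c}0.png",im[:,:,::-1])
    k=vision.camera_info(c); print(c,k['fx'],k['fy'],k['cx'],k['cy'],'pos',-np.array(k['R']).T@k['t']); print(np.array(k['R']))
    for n in ("yellow","red","blue","green"):
        print(n,[(round(d['p'],2),np.round(d['extent'],1)) for d in nets.spot_in(c,n+"_rim")[:2]])
print(arm.state())
E
```

```text
pics
scene 546.7125539598411 546.7125539598411 313.7345739357676 243.19275945958728 pos [ 0.91   -0.161   0.8373]
[[ 0.4303  0.9027  0.0094]
 [ 0.7823 -0.3677 -0.5027]
 [-0.4503  0.2237 -0.8644]]
yellow [(0.56, array([269.8, 285.3,  76.1, 105.4]))]
red []
blue [(0.85, array([401.1, 264.6,  68.6,  81.3]))]
green [(0.82, array([337.7, 280.2,  70. ,  84. ]))]
top 460.7673015173486 460.7673015173486 319.9068503007516 238.8564226681142 pos [0.5596 0.0115 0.8421]
[[ 0.0043 -1.     -0.0048]
 [-0.9997 -0.0042 -0.0241]
 [ 0.0241  0.0049 -0.9997]]
yellow [(0.55, array([367.8, 253.6,  68.9,  87.6]))]
red [(0.76, array([183.4, 202.9,  72.9,  57.5]))]
blue [(0.72, array([246.9, 211.5,  69.4,  61.2]))]
green [(0.57, array([306.8, 223.8,  62.5,  60.4]))]
{'clock': 0.5, 'joint_pos': array([ 0.9846,  0.3129,  1.4977,  0.    ,  1.331 , -0.2234]), 'joint_velocities': array([ 0.0009, -0.0012, -0.0023, -0.0007,  0.0001,  0.0011]), 'joint_torque': array([ -0.0021, -41.1923, -25.9771,  -0.0002,   0.0007,  -0.    ]), 'ee_pos': array([0.1863, 0.4908, 0.2313]), 'tool_rot': array([[ 0.3549,  0.9349, -0.    ],
       [ 0.9349, -0.3549, -0.    ],
       [-0.    , -0.    , -1.    ]]), 'force': array([-0.0458, -0.9382, -0.9915]), 'ft_torque': array([-0.0356,  0.0359,  0.0246]), 'opening': 0.08556487920239168}
```

View pics/top0.png

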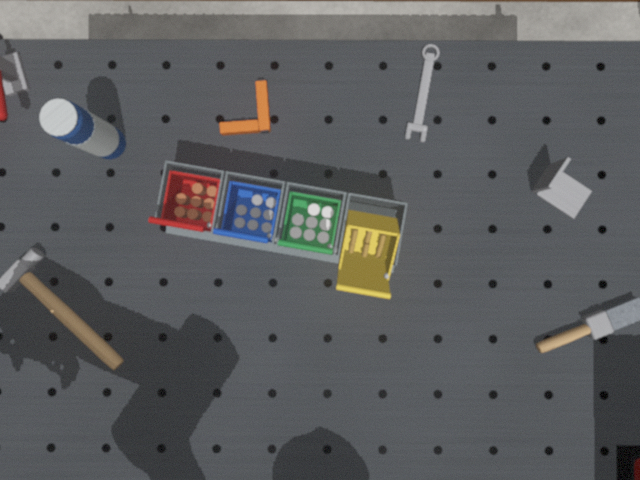

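View pics/scene0.png

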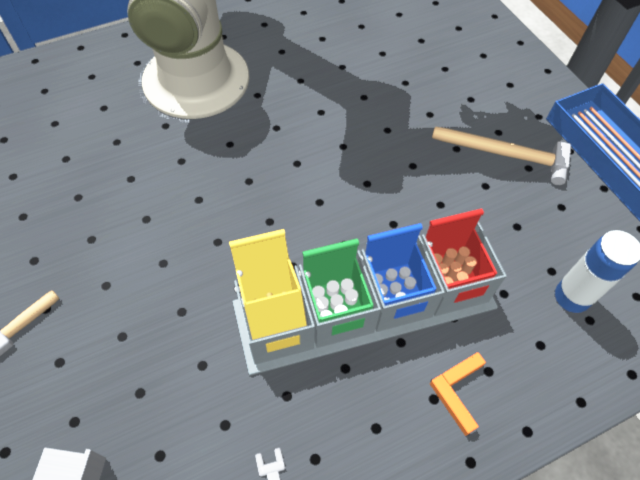

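The top view shows the order red, blue, green, yellow from left (+y) to right. Yellow hangs open, with its rim at about (337,291) to (390,296). In the scene view the rims are at about red (430–481, 216), blue (368–421, 232), green (304–357, 246) and yellow (232–286, 237). Next I'll zoom in on the rims to triangulate them.

```bash
python3 - <<'E'
import cv2,numpy as np
a=cv2.imread('pics/top0.png')[195:305,145:405]; b=cv2.imread('pics/scene0.png')[205:275,228:488]
f=lambda i:cv2.resize(i,None,fx=3,fy=3,interpolation=cv2.INTER_CUBIC)
o=np.vstack([f(a),f(b)])
cv2.imwrite('pics/crop.png',o); print(o.shape)
E
```

```text
(540, 780, 3)
```

View pics/crop.png

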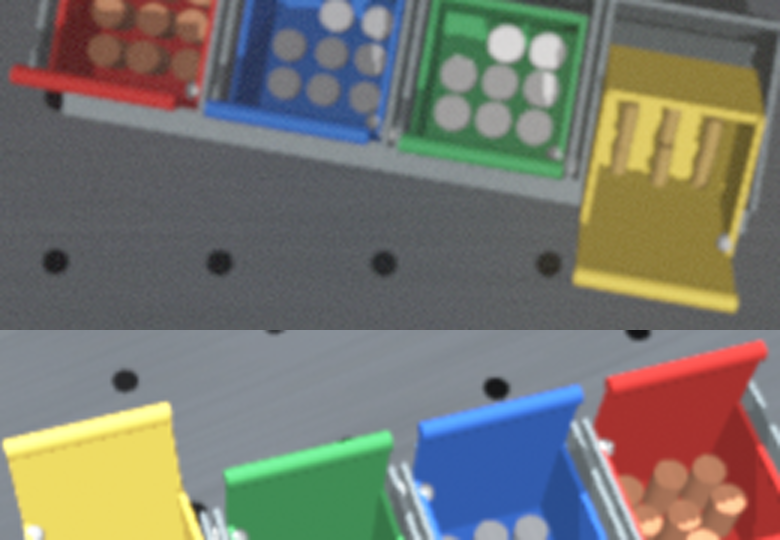

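```bash
cat > h.py <<'E'
from cell import arm, kin, vision, workorder, nets
import cv2, numpy as np
np.set_printoptions(precision=4,suppress=True)
def P(c):
    k=vision.camera_info(c); K=np.array([[k['fx'],0,k['cx']],[0,k['fy'],k['cy']],[0,0,1]])
    return K@np.c_[np.array(k['R']),np.array(k['t'])]
def tri(a,b):
    X=cv2.triangulatePoints(P("top"),P("scene"),np.array(a,float).reshape(-1,2).T,np.array(b,float).reshape(-1,2).T)
    return (X[:3]/X[3]).T
E
python3 - <<'E'
from h import *
T=np.array([(12,75),(174,100),(207,110),(372,135),(400,145),(562,170),(576,277),(737,303)])/3+[145,195]
S=np.array([(765,349),(609,382),(581,394),(420,429),(390,440),(228,474),(170,411),(7,444)])
S=(S-[0,330])/3+[228,205]
X=tri(T,S); print(X)
M=(X[::2]+X[1::2])/2; print(M)
d=X[::2]-X[1::2]; print(np.linalg.norm(d,axis=1), np.arctan2(-d[:,0],d[:,1]))
D=M[0]-M[2]; print(D, np.arctan2(-D[0],D[1]), np.linalg.norm(np.diff(M,axis=0),axis=1))
for p in ("top","scene"):
  q=P(p)@np.c_[X,np.ones(8)].T; print((q[:2]/q[2]).T-(T if p=="top" else S))
E
```

```text
[[ 0.6051  0.2783  0.1385]
 [ 0.5918  0.1924  0.1458]
 [ 0.5879  0.1789  0.1377]
 [ 0.5751  0.0933  0.1452]
 [ 0.5702  0.0799  0.1367]
 [ 0.5578 -0.0027  0.1452]
 [ 0.5028 -0.01    0.1272]
 [ 0.4905 -0.0922  0.1349]]
[[ 0.5985  0.2353  0.1422]
 [ 0.5815  0.1361  0.1415]
 [ 0.564   0.0386  0.141 ]
 [ 0.4966 -0.0511  0.131 ]]
[0.0872 0.0869 0.084  0.0834] [-0.1539 -0.1482 -0.1491 -0.1494]
[0.0345 0.1967 0.0012] -0.17352734560587865 [0.1007 0.099  0.1126]
[[-0.9665 -0.5046]
 [-0.2831 -0.1445]
 [-1.1609 -0.6026]
 [-0.9144 -0.4682]
 [-0.9109 -0.4657]
 [-0.8815 -0.4464]
 [-1.1696 -0.5946]
 [-1.0075 -0.5057]]
[[-0.7699  0.1211]
 [-0.2275  0.0242]
 [-0.9395  0.0828]
 [-0.7482  0.025 ]
 [-0.748   0.0171]
 [-0.7318 -0.0237]
 [-0.9488 -0.0535]
 [-0.8257 -0.0911]]
```

Triangulated heights are about 141–142 mm for the shut rims and 131 mm for yellow, which gives a tip of about 0.42 rad. The spacing is about 100 mm and the yaw −0.173, so all of this agrees with the text. Now I'll push yellow shut with closed fingers and watch the force.

```bash
cat >> h.py <<'E'
u=np.array([.9849,-.1727,0]); v=np.array([.1727,.9849,0])   # into housing, along rim
R=np.c_[v,np.cross([0,0,-1],v),[0,0,-1]]
red=np.array([.5985,.2353,0]); yel=red-.3*v
def at(b,s,z): p=b+s*u; p[2]=z; return p
def creep(b,s0,s1,z,fmax,step=.002,feed=.05):
    """advance along u until the reaction along u exceeds fmax"""
    f0=arm.state()['force']@u
    for s in np.arange(s0,s1,step*np.sign(s1-s0)):
        arm.line_to(at(b,s,z),feed=feed); st=arm.state(); f=st['force']@u-f0
        print(f"{s*1e3:.0f}:{f:.1f}",end=' ')
        if abs(f)>fmax: break
    print(st['clock'],(st['ee_pos']-b)@u); return s
E
python3 - <<'E'
from h import *
arm.close_gripper()
arm.movep(at(yel,-.10,.20),R)
arm.line_to(at(yel,-.10,.118),feed=.15)
arm.line_to(at(yel,-.072,.118),feed=.1)
s=creep(yel,-.07,-.004,.118,14)
arm.line_to(at(yel,s-.05,.118),feed=.15)
st=arm.state();print(st['clock'],st['force'])
im=vision.grab_frame("top"); im2=vision.grab_frame("scene")
o=np.hstack([cv2.resize(i,None,fx=2,fy=2,interpolation=cv2.INTER_CUBIC) for i in (im[150:310,145:415],)]); cv2.imwrite('pics/y1.png',o[:,:,::-1]); cv2.imwrite('pics/y1s.png',im2[:,:,::-1])
E
```

```text
-70:0.1 -68:-0.0 -66:-0.5 -64:-0.5 -62:0.3 -60:0.4 -58:0.4 -56:-0.4 -54:0.5 -52:0.3 -50:0.3 -48:-0.0 -46:1.1 -44:0.1 -42:0.2 -40:0.1 -38:-0.9 -36:0.1 -34:-0.0 -32:-0.2 -30:-1.9 -28:-0.0 -26:1.3 -24:-0.3 -22:-0.4 -20:-0.1 -18:-0.0 -16:1.0 -14:-5.2 -12:-15.5 12.0333 -0.014349162404907566
12.5167 [0.0342 0.2672 0.531 ]
```

View pics/y1.png

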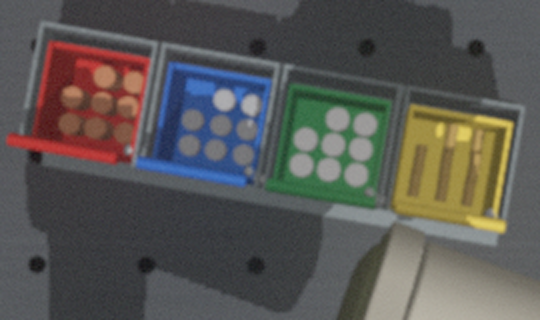

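Yellow now lines up with the others, with its rim at about (390–505, 215–228) in the crop. Next is red: finger down behind the rim, then draw it forward.

```bash
python3 - <<'E'
from h import *
arm.line_to(at(yel,-.062,.20),feed=.2)
arm.movep(at(red,.032,.20),R)
arm.line_to(at(red,.032,.100),feed=.12)
st=arm.state();print(st['clock'],st['force'],st['ee_pos'])
s=creep(red,.026,-.075,.100,16,step=.003,feed=.06)
arm.line_to(at(red,s+.012,.100),feed=.1)
st=arm.state();print(st['clock'],st['force'])
arm.line_to(at(red,s+.014,.22),feed=.2)
p=at(red,-.25,.25); arm.movep(p,R)
for c in ("top","scene"): cv2.imwrite(f'pics/{c}1.png',vision.grab_frame(c)[:,:,::-1])
a=cv2.imread('pics/top1.png')[180:270,145:405]; b=cv2.imread('pics/scene1.png')[195:290,228:488]
cv2.imwrite('pics/crop1.png',np.vstack([cv2.resize(i,None,fx=3,fy=3,interpolation=cv2.INTER_CUBIC) for i in (a,b)]))
print(arm.state()['clock'])
E
```

```text
15.3583 [-0.5451 -0.0632  0.6939] [0.6305 0.2298 0.101 ]
26:0.5 23:1.4 20:-0.0 17:2.0 14:0.9 11:0.5 8:0.1 5:0.6 2:1.0 -1:1.4 -4:1.6 -7:1.1 -10:0.7 -13:2.0 -16:1.1 -19:0.9 -22:0.7 -25:1.1 -28:0.7 -31:0.4 -34:0.9 -37:0.3 -40:1.4 -43:0.1 -46:0.0 -49:0.0 -52:0.4 -55:0.5 -58:4.4 -61:11.8 -64:19.0 23.1083 -0.059549974727970474
23.375 [-0.6917 -0.4425  0.1661]
25.05
```

View pics/crop1.png

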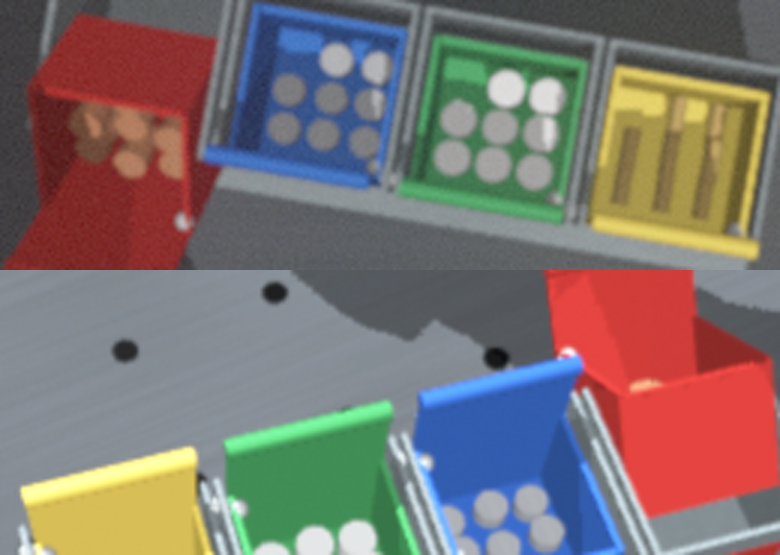

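Red is wide open. In the scene crop it leans over at about (550–780, 270–510). Blue and green haven't moved, and yellow is in line. I'll check the rim positions with numbers.

```bash
python3 - <<'E'
from h import *
T=np.array([(207,155),(372,180),(400,190),(562,215),(592,224),(757,250)])/3+[145,180]
S=(np.array([(581,364),(420,399),(390,410),(228,444),(196,456),(24,492)])-[0,270])/3+[228,195]
X=tri(T,S); M=(X[::2]+X[1::2])/2; print(M)
for i,m in enumerate(M): d=m-(red-.1*(i+1)*v); print((d@u)*1e3,(d@v)*1e3)
for n in ("yellow","red","blue","green"):
    print(n,[(round(d['p'],2),np.round(d['extent'],1)) for d in nets.spot_in("top",n+"_rim")[:1]])
print(arm.state()['clock'])
E
```

```text
[[ 0.5815  0.1361  0.1415]
 [ 0.564   0.0386  0.141 ]
 [ 0.5469 -0.0595  0.1416]]
0.3560905531250411 -0.6688289926625453
-0.004862210988242608 0.30803437606102957
0.11528116814903988 0.6750279063572873
yellow []
red [(0.57, array([183.6, 231.3,  76.3,  94.1]))]
blue [(0.67, array([246.9, 211.2,  63.9,  65.7]))]
green [(0.89, array([307.5, 222.8,  65.7,  58.7]))]
25.25
```

All three rims are collinear to within 0.4 mm (0.003 rad). The arm is clear, so I'm handing in.

```bash
python3 -c "
from h import *
print(workorder.finish_job(), arm.state()['clock'])"
```

```text
the job is handed in; nothing more can be done
the job is handed in; nothing more can be done
```

I pushed the yellow bin shut, tipped the red bin open to its stop, left blue and green alone, and handed the job in. The last clock reading was about 25 s of the 42 s allowed, and no verdict is reported.

- **Yellow:** I pushed with closed fingers until the force went through about 5 N and then rose to 15.5 N at the end stop. A second look from both cameras puts its rim within 0.4 mm of the line of the blue and green rims, roughly 0.003 rad, so I take it as clicked shut.
- **Red:** I drew it forward with a finger behind the rim until it met its stop at 19 N, then backed off and lifted clear. It stands wide open in both pictures. I did not measure its final angle; the travel at the stop fits about 0.7 rad.
- **Blue and green:** their rims are where they were in the first pictures.
- **Arm:** it was parked clear of everything before I handed in.

**Checks that disagreed:** in the last look the trained network did not find the yellow bin, so its position comes from points I read off the pictures. I never saw a clear drop in force marking the red catch letting go.

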